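Move the carved walnut pattern panel from the slotted rack to the copy stand

ROBOT

A 7-joint arm with a two-finger parallel gripper is mounted at the origin on the work surface. World frame = base frame: x ahead of the robot, y to its left, z up, the work surface at z = 0. Lengths are in m, angles in rad, forces in N, time in s.
With the tool pointing down it reaches from about 0.4 to 0.9 m from the base axis. Payload 5.6 kg.
Tool frame: the origin (TCP) lies midway between the tips of the shut fingers; the grasp point (between the pads) lies 19 mm behind it; z points along the fingers, y is the line along which they close (so a half turn about z gives the same grasp; the last joint's range is limited). The gripper opens to 92 mm and grips with 3 to 60 N. Pads are 20 mm wide; open, the fingers measure 128 mm over their backs; the gripper's body (75 mm by 189 mm) begins 69 mm behind the grasp point.
Start: joints at [1.059, 0.468, -0.012, 1.603, 0.006, 1.071, -0.056], TCP at [0.294, -0.58, 0.189] pointing down, gripper open.
Joint ranges: [-2.53, 2.53], [-0.31, 2.02], [-1.57, 1.55], [0.28, 2.44], [-1.29, 4.43], [0.15, 1.84], [-2.92, 2.92]. Speed limits (rad/s): [2.57, 2.57, 3.14, 3.14, 3.14, 3.14, 3.14].

INTERFACE

Orientations are given as a 3x3 rotation matrix whose columns are the frame's x, y, z axes.
In Python, from station import env, effector, solver, viewer, workorder, search_frame, tip_of gives the robot as it stands. Calls block until the motion is done:
- env.reach(position, orientation): joint-space move of the TCP to a pose.
- env.movel(position, frame=None, rate=0.15): straight line of the TCP; frame=None keeps the orientation; rate is the mean speed in m/s.
- env.goto_joints(angles): joint-space move.
- effector.release() and effector.grasp(squeeze=None): open the fingers fully, or close them until they stop; squeeze is the grip in N (None keeps the last).
- env.pause(seconds).
- solver.inverse_kinematics(position, orientation): joint angles nearest the present ones, or None.
- env.sense(): the state.
- viewer.read_camera(name): name is "side" or "top"; returns (picture, depth): 480x640x3 uint8, red, green, blue; 480x640 float32, m along the optical axis (not along the pixel's ray), 0 where there is no reading.
- viewer.camera_info(name): a dict with "intrinsics" (3x3 intrinsics, pixels), "eye" and "rotation" of the camera in the world. Camera axes: x right, y up, looking along -z (the intrinsics and any distortion apply to the point x, -y, -z); pixel columns grow to the right and rows downward; lengths in m; the calibration is good to about 2 mm. A picture is of the moment at which its call begins. camera_info takes no time and is no camera call.
A pose or a line that the arm cannot do raises env.PlanningError and nothing moves.
- workorder.finish_job(): hands the job in; it is judged then, once.
Trained networks look in the newest picture that a camera, given by its name, has taken for a name from the list of things; names that differ only in an ending like _2 or _b are one class to them, and where a whole thing is asked for, a point or a joint stands for the part that bears it (a point fixed in the world has none). Each returns a list of dicts, best first, with "score" (0 to 1); they miss things now and then, are a little off and sometimes report something else, mostly with a low value. They report only what shows in the picture. A call takes as long as a camera call. They do not tell look-alikes from the thing itself.
- search_frame(camera, name): "at" ([x, y, z] in m, in world coordinates, good to about 4 mm: the middle of the surface that is visible of it).
- tip_of(camera, name): "at" ([x, y, z] in m, in world coordinates, good to about 4 mm: a listed point, or the origin of a listed thing).
The state is a dict: "t": time; "joint_positions": joint angles; "joint_velocities": joint speeds; "tau": joint torques, N m; "ee_pos": TCP position; "tcp_rot": TCP orientation; "wrist_force": force on the tool from outside, world axes, zero at the start; "moment": the same for the moment, N m; "gripper_width": finger opening in m; "grasp_force": force on a finger pad.
Only numpy, scipy, OpenCV 4.12 (cv2) and the standard library are available. Lean on these libraries where they do the work, as an engineer would, in place of code of your own. Each camera call takes 0.05 s, during which the arm holds its last target. There are 200 camera calls.

TASK

Draw the dark walnut panel up out of its slot in the leaning wooden rack by its top edge, turn it round, and set it on the blue copy stand between the brass stops, lying flat against the blue board with its carved face outward (away from the board) and its top edge still up. Lower it gently until it rests on the brass ledge before you let go: do not drop it or press hard. Leave the two pale panels, the mallet and the gouge where they are.

Things in the scene. Friction and masses are not known exactly. Their poses are not given: they have to be found in the camera images.
- walnut_panel: Dark walnut panel 10 thick (x) x 130 wide (y) x 170 tall (z), 0.15 kg. Origin: centre of its bottom edge; z runs up to its top edge. Carved face (rosette relief up to 6 high, ending 50 below the top edge): the -x side; +x is plain. Starts in one of the rack's slots, leaning 30 deg from vertical, top towards the robot, carved face turned down to the robot.
- pale_panel_a: A pale panel of the same size and axes, in another slot: leave it there.
- pale_panel_b: Another pale panel of the same size and axes, in the remaining slot: leave it there.
- rack: Fixed wooden rack, origin under its base, z up. Three slots lean 30 deg from vertical, tops to its -x; slot floor centres at x = -25, 40, 105, y = 0, z = 34. Clear gap between panels 46. Grooves 13.5 wide hold each panel's side edges over its lower 105; 2 play at each side; the upper 65 stands free.
- stand: Fixed copy stand, base 190 x 170 x 14, origin under it, z up. Carries the blue board and a brass ledge at right angles to the board. The ledge's height differs each time and is not measured: its top is somewhere from z = 15 to 40 in the board's frame: feel for it. It is spring-cushioned: it gives 2 N/mm for 6 mm, then it is hard.
- board: Blue board of the stand, 125 wide, leaning 35 deg from vertical, top towards the robot. Origin: bottom middle of its face; z up along the face, x out of the face (up, away from the robot), y across. Face from z = 5 to 140. On the ledge the panel's bottom edge goes in a channel from x = 0 to 18, behind a lip 9 high, between end stops 12 high at y = -72 and 72.
- mallet: Steel-headed mallet lying on the table, 250 long, head 72 across; origin at table height under the joint of head and handle: leave it.
- gouge: Wood-handled gouge lying on the table, 210 long, 26 thick, origin near its middle: leave it.
Things that resemble listed ones, but are neither listed nor needed, are in the scene too. Of the things shaped like the walnut_panel, the walnut one is meant.

How it is judged:
By the outcome, as a careful person would: the job done as asked, in the order asked, and still so for the second after the job is handed in, with the robot touching nothing.
It also fails if it takes over 48 s, if anything falls off the work surface, if the arm or the gripper's body presses on something with over 40 N, if the wrist force passes 120 N, or if a joint passes its speed limit or range.

## Working session

There is one attempt and no reset: what is moved stays moved. The work goes in short steps, each a Python script; the robot and the scene stay as the last script left them, time stands still between calls to the robot, and variables do not carry over. Pictures are saved under pics/ and viewed, at most 10 in all, crops included, and the job is handed in when it is done.

```bash
mkdir -p pics; ls; cat > h.py <<'E'
import numpy as np, cv2
from station import env, effector, solver, viewer, workorder, search_frame, tip_of
def snap(c,fn=None):
    p,d=viewer.read_camera(c)
    if fn: cv2.imwrite('pics/'+fn,p[:,:,::-1])
    np.savez('/tmp/%s.npz'%c,p=p,d=d)
    return p,d
def cloud(c,d):
    i=viewer.camera_info(c);K=i['intrinsics'];h,w=d.shape
    u,v=np.meshgrid(np.arange(w),np.arange(h))
    P=np.stack([(u-K[0,2])/K[0,0]*d,-(v-K[1,2])/K[1,1]*d,-d],-1)
    return P@np.array(i['rotation']).T+np.array(i['eye'])
def proj(c,X):
    i=viewer.camera_info(c);K=i['intrinsics']
    q=(np.array(X)-i['eye'])@np.array(i['rotation'])
    return (K[0,2]+K[0,0]*q[0]/-q[2], K[1,2]+K[1,1]*q[1]/q[2])
E
python3 - <<'E'
from h import *
np.set_printoptions(precision=3,suppress=True)
for c in('side','top'):
    snap(c,c+'0.png'); print(viewer.camera_info(c))
    for n in('walnut_panel','rack','stand','board','mallet','gouge'):
        for f in(search_frame,tip_of):
            r=f(c,n)
            print(c,n,f.__name__,[(np.round(q['at'],3).tolist(),round(q['score'],2),np.round(proj(c,q['at'])).tolist()) for q in r])
print(env.sense()['t'])
E
```

```text
pics
{'intrinsics': array([[583.325,   0.   , 311.781],
       [  0.   , 583.325, 235.161],
       [  0.   ,   0.   ,   1.   ]]), 'eye': array([0.201, 1.338, 0.899]), 'rotation': array([[-0.975,  0.133, -0.18 ],
       [-0.223, -0.522,  0.823],
       [ 0.016,  0.842,  0.539]])}
side walnut_panel call [([0.749, -0.195, 0.015], 0.96, [246.0, 194.0]), ([0.279, 0.367, 0.006], 0.82, [369.0, 341.0]), ([0.538, 0.245, 0.142], 0.58, [271.0, 244.0])]
side walnut_panel call [([0.587, 0.259, 0.032], 0.8, [251.0, 282.0]), ([0.266, 0.437, 0.002], 0.7, [370.0, 365.0])]
side rack call [([0.563, 0.316, 0.042], 0.73, [253.0, 295.0])]
side rack call [([0.557, 0.25, 0.002], 0.59, [264.0, 291.0])]
side stand call [([0.499, -0.192, 0.009], 0.78, [324.0, 206.0])]
side stand call [([0.548, -0.226, -0.001], 0.73, [311.0, 202.0]), ([0.556, 0.248, -0.004], 0.68, [265.0, 293.0])]
side board call [([0.531, -0.193, 0.061], 0.89, [314.0, 190.0])]
side board call [([0.55, -0.223, 0.016], 0.92, [310.0, 197.0])]
side mallet call [([0.748, 0.069, 0.048], 0.89, [216.0, 228.0])]
side mallet call [([0.724, 0.047, 0.002]
[... 694 characters left out ...]
140.0, 339.0]), ([0.585, 0.261, 0.035], 0.67, [221.0, 188.0])]
top rack call [([0.617, 0.264, 0.049], 0.62, [219.0, 172.0])]
top rack call []
top stand call [([0.502, -0.204, 0.015], 0.68, [440.0, 234.0]), ([0.6, 0.268, 0.14], 0.4, [208.0, 172.0])]
top stand call [([0.552, -0.226, -0.001], 0.75, [449.0, 211.0])]
top board call [([0.511, -0.217, 0.07], 0.61, [453.0, 227.0])]
top board call [([0.549, -0.228, 0.019], 0.6, [452.0, 212.0])]
top mallet call [([0.697, 0.054, 0.053], 0.82, [321.0, 136.0])]
top mallet call [([0.537, 0.232, 0.034], 0.23, [235.0, 211.0])]
top gouge call [([0.412, -0.002, 0.021], 0.93, [344.0, 274.0])]
top gouge call [([0.444, -0.001, -0.001], 0.87, [344.0, 259.0])]
1.3
```

View pics/side0.png

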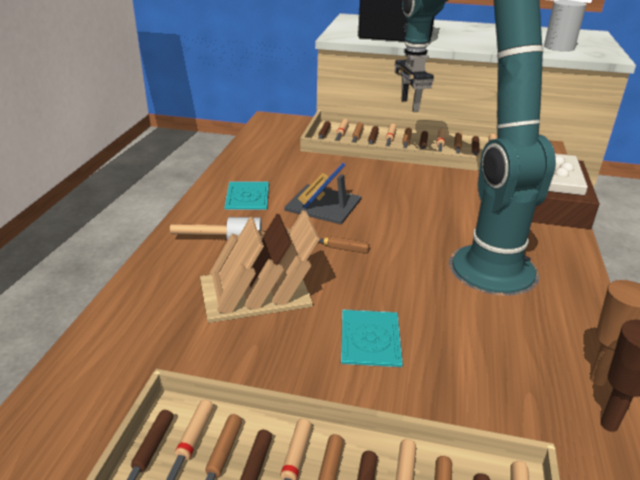

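View pics/top0.png

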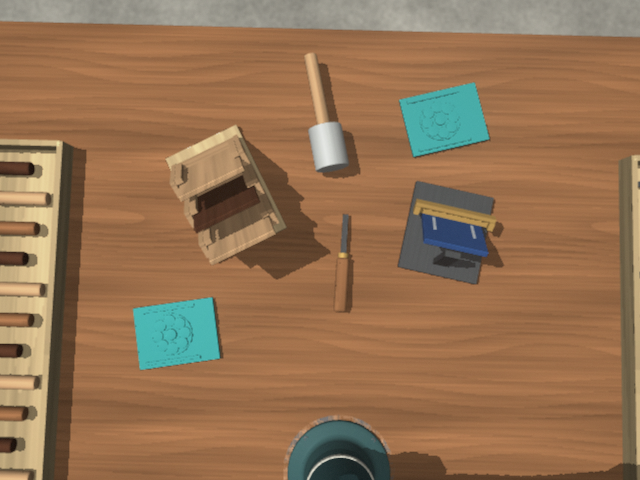

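The side view shows a rack at about (258,270) with three panels. The dark one stands in the middle slot, at side px (275,240) and top px (225,207). Candidates for the walnut panel:
- Two teal slabs lie flat on the table, at top px (441,120) and (178,334).
- The dark brown panel stands in the rack, at top px (225,207). It is the only walnut-coloured one and the only one in a slot, so it is the one meant.

Next I'll confirm this in a crop and fit the geometry.

```bash
cat > fit.py <<'E'
from h import *
np.set_printoptions(precision=4,suppress=True)
z=np.load('/tmp/top.npz');p,d=z['p'],z['d'];s=np.load('/tmp/side.npz')['p']
a=cv2.resize(p[110:280,140:300],(560,595),interpolation=cv2.INTER_CUBIC)[:, :400]
a=np.hstack([cv2.resize(p[110:280,150:300],(400,453)),cv2.resize(s[190:330,190:330],(400,453),interpolation=cv2.INTER_CUBIC)])
cv2.imwrite('pics/crop1.png',a[:,:,::-1])
def plane(P):
    for _ in range(4):
        c=P.mean(0);n=np.linalg.svd(P-c,full_matrices=False)[2][2];n*=np.sign(n[2]);r=(P-c)@n
        P=P[abs(r)<max(2*np.median(abs(r)),.001)]
    return c,n,P
for c in('top','side'):
    z=np.load('/tmp/%s.npz'%c);p,d=z['p'].astype(int),z['d'];X=cloud(c,d)
    hsv=cv2.cvtColor(z['p'],cv2.COLOR_RGB2HSV).astype(int)
    dark=(abs(X[...,0]-.56)<.13)&(abs(X[...,1]-.25)<.1)&(X[...,2]>.06)&(p.sum(-1)<230)&(d>0)
    blue=(abs(X[...,0]-.53)<.1)&(abs(X[...,1]+.21)<.1)&(X[...,2]>.02)&(p[...,2]>p[...,0]+25)&(d>0)
    for n,m in(('dark',dark),('blue',blue)):
        m=cv2.erode(m.astype(np.uint8),np.ones((3,3)))>0
        if m.sum()<20: print(c,n,m.sum());continue
        ce,nn,P=plane(X[m])
        lean=np.degrees(np.arcsin(nn[2]));yaw=np.degrees(np.arctan2(nn[1],nn[0]))
        print(c,n,m.sum(),len(P),'c',ce,'n',nn,'lean',lean,'yaw',yaw)
        u=np.array([-np.sin(np.radians(yaw)),np.cos(np.radians(yaw)),0]);w=np.cross(nn,u)
        print('  y rng',np.percentile(P@u,[1,50,99]),'w rng',np.percentile(P@w,[1,99]),'c.u',ce@u,'zmax',P[:,2].max())
        np.save('/tmp/%s_%s.npy'%(c,n),P)
E
python3 fit.py
```

```text
top dark 1546 1100 c [0.5421 0.2384 0.1314] n [0.7643 0.4016 0.5046] lean 30.301990626150506 yaw 27.72094177934886
  y rng [-0.1041 -0.0392  0.0173] w rng [-0.2562 -0.124 ] c.u -0.0411210368676891 zmax 0.18480607720020692
top blue 1389 857 c [ 0.4946 -0.2112  0.0949] n [ 0.8005 -0.1601  0.5775] lean 35.273759006393746 yaw -11.311355156993908
  y rng [-0.1705 -0.1101 -0.0523] w rng [-0.2802 -0.1849] c.u -0.11013760229878605 zmax 0.13024734013244244
side dark 832 485 c [0.5361 0.2399 0.14  ] n [0.7629 0.4021 0.5063] lean 30.41700404294663 yaw 27.789842277128123
  y rng [-0.0944 -0.0395  0.0228] w rng [-0.2549 -0.1273] c.u -0.037691682185894464 zmax 0.18275934164132357
side blue 34 27 c [ 0.4983 -0.1648  0.0913] n [ 0.8106 -0.1619  0.5628] lean 34.25255168165089 yaw -11.293103531310956
  y rng [-0.1452 -0.0512 -0.046 ] w rng [-0.2838 -0.1776] c.u -0.06403531228635807 zmax 0.12490662494439797
```

View pics/crop1.png

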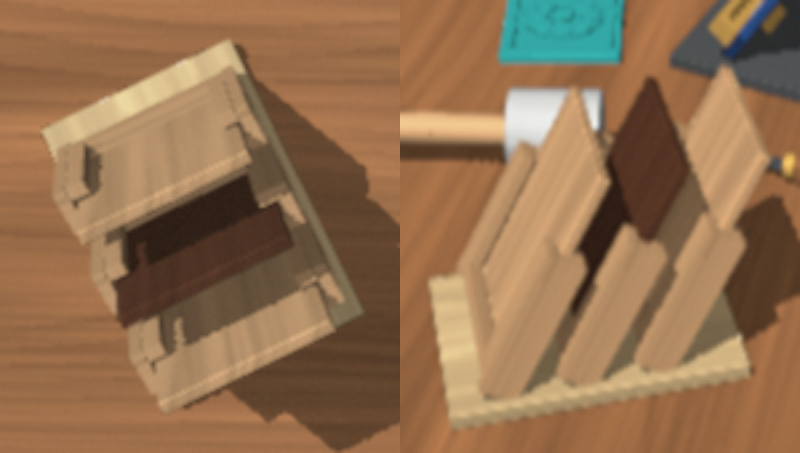

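The crop confirms it: the dark walnut panel is in the middle slot, with a pale panel on each side. Fully open fingers centred on it would hit the near pale panel, which stands 32 mm higher along the slot. So I'll go in off-centre, with the near finger in the gap, close lightly and then centre the tool. First I'll check the IK.

```bash
cat >> h.py <<'E'
np.set_printoptions(precision=4,suppress=True)
def frame(yaw,lean):
    y,l=np.radians(yaw),np.radians(lean)
    n=np.array([np.cos(l)*np.cos(y),np.cos(l)*np.sin(y),np.sin(l)]);u=np.array([-np.sin(y),np.cos(y),0])
    return np.c_[n,u,np.cross(n,u)]          # columns x,y,z
R=frame(27.75,30); B=frame(-11.3,35)
Po=np.linalg.solve(np.array([R[:,0],R[:,1],[0,0,1]]),[.5714,-.040,.034])
bn=np.array([.4946,-.2112,.0949])@B[:,0]
Bo=B@np.array([bn,-.112,-.3235])             # board origin
def pt(x,y,z): return Po+R@np.array([x,y,z])/1000
def bt(x,y,z): return Bo+B@np.array([x,y,z])/1000
def tool(F,s):
    z=-F[:,2];y=s*F[:,0];return np.c_[np.cross(y,z),y,z]
def st(): 
    s=env.sense();print('t %.2f'%s['t'],s['ee_pos'],'F',s['wrist_force'],'w %.4f g %.2f'%(s['gripper_width'],s['grasp_force']));return s
E
python3 - <<'E'
from h import *
print(Po,Po@R[:,2]+.17,Bo)
for s in(1,-1):
    for n,p,F,k in(('pre',pt(26,0,260),R,s),('deep',pt(26,0,144),R,s),('lift',pt(0,0,350),R,s),('babove',bt(8,0,230),B,-s),('blow',bt(5,0,151),B,-s)):
        print(s,n,p,solver.inverse_kinematics(p,tool(F,k)))
E
```

```text
[0.5852 0.2627 0.034 ] -0.12063812551005745 [ 0.5501 -0.2241  0.0136]
1 pre [0.49   0.2126 0.2722] [ 0.9646 -0.1295 -1.2797  2.1533 -0.3872  0.5328  0.4243]
1 deep [0.5414 0.2396 0.1717] [ 0.2986  0.2818 -0.8542  2.1668  0.7042  0.3249 -0.6149]
1 lift [0.4303 0.1812 0.3371] [-0.446  -0.3048 -0.0119  2.2168 -0.0255  0.7063  0.041 ]
1 babove [ 0.4272 -0.1996  0.2065] None
1 blow [ 0.4692 -0.208   0.1401] None
-1 pre [0.49   0.2126 0.2722] [ 0.6765 -0.0799 -1.05    2.1587 -0.239   0.511  -2.8696]
-1 deep [0.5414 0.2396 0.1717] [ 0.6146  0.5122 -1.2994  2.1547  1.1616  0.5511  2.1701]
-1 lift [0.4303 0.1812 0.3371] None
-1 babove [ 0.4272 -0.1996  0.2065] None
-1 blow [ 0.4692 -0.208   0.1401] None
```

The IK is tight because of the joint-7 range and the half turn. I'll fit a kinematic model to IK samples, so I can search elbow and swing configurations offline.

```bash
cat > kin.py <<'E'
import numpy as np, itertools
from scipy.spatial.transform import Rotation as Ro
from scipy.optimize import least_squares
LO=np.array([-2.53,-.31,-1.57,.28,-1.29,.15,-2.92]);HI=np.array([2.53,2.02,1.55,2.44,4.43,1.84,2.92])
def fk(q,par,sg):
    # par: translation before each joint(7x3)+tool(3)+ yaw offsets tool
    P=par[:24].reshape(8,3);Rm=np.eye(3);p=np.zeros(3)
    for i in range(7):
        p=p+Rm@P[i]
        a=sg[i]*q[i];c,s=np.cos(a),np.sin(a)
        Rm=Rm@(np.array([[c,-s,0],[s,c,0],[0,0,1]]) if i%2==0 else np.array([[c,0,s],[0,1,0],[-s,0,c]]))
    return p+Rm@P[7], Rm
E
cat > samp.py <<'E'
from h import *; from kin import *
rng=np.random.default_rng(0);S=[]
s=env.sense();S.append((s['joint_positions'],s['ee_pos'],s['tcp_rot']))
for _ in range(150):
    p=np.array([rng.uniform(.35,.6),rng.uniform(-.4,.4),rng.uniform(.15,.4)])
    Rm=np.array(s['tcp_rot'])@Ro.from_rotvec(rng.uniform(-.6,.6,3)).as_matrix()
    q=solver.inverse_kinematics(p,Rm)
    if q is not None:S.append((q,p,Rm))
Q=np.array([a[0] for a in S]);P=np.array([a[1] for a in S]);M=np.array([a[2] for a in S])
print(len(S),env.sense()['t'])
best=[]
for sg in itertools.product([1,-1],repeat=7):
    if sg[1]<0: continue
    # orientation: fk rot * const tool yaw == M (const T)
    E=np.array([fk(q,np.zeros(24),sg)[1] for q in Q]); T=np.einsum('nij,nik->njk',E,M)
    best.append((np.linalg.norm(T-T[0],axis=(1,2)).mean(),sg,T.mean(0)))
best.sort(key=lambda b:b[0]);print(best[:2])
err,sg,T=best[0]
r=least_squares(lambda x:np.concatenate([fk(q,x,sg)[0]-p for q,p in zip(Q,P)]),np.zeros(24))
# min-norm regularised
r=least_squares(lambda x:np.concatenate([np.concatenate([fk(q,x,sg)[0]-p for q,p in zip(Q,P)]),1e-5*x]),r.x)
print(r.x.reshape(8,3),'res max',abs(r.fun[:-24]).max())
np.savez('kin.npz',par=r.x,sg=sg,T=T)
E
python3 samp.py
```

```text
145 1.3
[(np.float64(1.1524608050243319e-11), (-1, 1, -1, 1, -1, 1, -1), array([[ 0., -1.,  0.],
       [ 1.,  0., -0.],
       [ 0.,  0.,  1.]])), (np.float64(0.7275527232630683), (-1, 1, -1, -1, 1, 1, 1), array([[-0.0441,  0.9095, -0.1075],
       [ 0.8527, -0.0138, -0.2163],
       [-0.2425, -0.1285, -0.822 ]]))]
[[ 0.     -0.      1.8025]
 [ 0.     -0.1915 -1.4965]
 [ 0.      0.1626  0.1477]
 [-0.      0.2543  0.3729]
 [-0.     -0.2585  0.1947]
 [ 0.     -0.1292  0.2777]
 [-0.      0.1289 -0.197 ]
 [ 0.     -0.      0.552 ]] res max 6.25682283761364e-11
```

```bash
cat >> kin.py <<'E'
import os
if os.path.exists('kin.npz'):
    _k=np.load('kin.npz');PAR,SG,T=_k['par'],_k['sg'],np.round(_k['T'])
    def FK(q):
        p,Rm=fk(q,PAR,SG);return p,Rm@T
    def ik(p,Rm,seed,q3=None,mar=.05):
        f=lambda q:np.concatenate([(FK(q)[0]-p)*5,(Rm.T@FK(q)[1]-np.eye(3)).ravel(),[] if q3 is None else [q[2]-q3]])
        r=least_squares(f,np.clip(seed,LO+mar+.01,HI-mar-.01),bounds=(LO+mar,HI-mar),xtol=1e-10,ftol=1e-12,max_nfev=60)
        return r.x if abs(r.fun).max()<1e-4 else None
E
cat >> h.py <<'E'
def toolp(F,s,phi):
    """tool in the panel plane swung by phi deg about the face normal (swing is given in F's own frame)"""
    from scipy.spatial.transform import Rotation as Ro
    return Ro.from_rotvec(F[:,0]*np.radians(phi)).as_matrix()@tool(F,s)
def tcp(pf,F,x,z,s,phi):
    """TCP for grasp point at (x,0,z+19) of the frame"""
    T=toolp(F,s,phi);return pf(x,0,z+19)+.019*T[:,2],T
E
cat > search.py <<'E'
from h import *; from kin import *
from concurrent.futures import ProcessPoolExecutor
rng=np.random.default_rng(1)
def sols(a):
    s,phi,n=a
    # panel flipped at board: panel x=-board x => same physical swing has opposite sign about board x
    pf,F,k,ph,x,z={'pre':(pt,R,s,phi,26,260),'deep':(pt,R,s,phi,26,144),'lift':(pt,R,s,phi,0,350),'ba':(bt,B,-s,-phi,8,250),'bl':(bt,B,-s,-phi,5,151)}[n]
    p,T=tcp(pf,F,x,z,k,ph);out=[]
    rg=np.random.default_rng(0)
    az=-np.arctan2(p[1],p[0])
    for q3 in np.arange(-1.4,1.41,.35):
        for q5 in(-1,.0,1,2,3):
          for q7 in(-2,0,2):
            q=ik(p,T,np.array([az,.3,q3,2.1,q5,.7,q7]),q3)
            if q is not None and not any(np.abs(q-o).max()<.1 for o in out): out.append(q)
    return a,out
if __name__=='__main__':
    J=[(s,phi,n) for s in(1,-1) for phi in(-16,-8,0,8,16) for n in('deep','lift','ba','bl')]
    with ProcessPoolExecutor() as ex: res=dict(ex.map(sols,J))
    import pickle;pickle.dump(res,open('sols.pkl','wb'))
    for a in J:
        o=res[a]
        if o:
            m=[np.minimum(q-LO,HI-q).min() for q in o];print(a,len(o),'best margin %.2f'%max(m),o[int(np.argmax(m))], 'q7 rng',min(q[6] for q in o),max(q[6] for q in o))
        else: print(a,0)
E
export OMP_NUM_THREADS=1; nproc; time timeout 500 python3 search.py
```

```text
1
(1, -16, 'deep') 9 best margin 0.29 [ 0.2183  0.402  -1.05    2.1533  1.2971  0.7663 -1.3061] q7 rng -1.3637851147968796 0.4804734995743632
(1, -16, 'lift') 0
(1, -16, 'ba') 6 best margin 0.13 [ 2.2121  0.068  -1.4     2.3108 -0.8834  0.6857 -1.7608] q7 rng -1.761844810083435 -1.717888958503685
(1, -16, 'bl') 3 best margin 0.12 [ 1.3354  0.2904 -0.7     2.3183 -1.0816  0.3927 -1.5797] q7 rng -1.9241563783966196 -1.4665832692228868
(1, -8, 'deep') 9 best margin 0.28 [ 0.3398  0.3607 -1.05    2.1633  1.1638  0.5559 -1.1103] q7 rng -1.2269205291670173 0.8548184462122961
(1, -8, 'lift') 0
(1, -8, 'ba') 2 best margin 0.07 [ 1.8405 -0.1423 -1.05    2.3661 -1.0513  0.6585 -1.7226] q7 rng -1.8046840359314522 -1.722615984392153
(1, -8, 'bl') 2 best margin 0.09 [ 1.7795  0.5887 -1.4     2.3528  1.1458  0.2532  2.5011] q7 rng -1.5702674225836317 2.501087890355658
(1, 0, 'deep') 9 best margin 0.24 [ 0.4543  0.3538 -1.05    2.1603  0.9042  0.3916 -0.7801] q7 rng -1.0338428548935958 1.1467953462118112
(1, 0, 'lift') 0
(1, 0, 'ba') 0
(1, 0, 'bl') 0
(1, 8, 'deep') 8 best margin 0.22 [-0.6727  0.18
[... 1346 characters left out ...]
.24 [ 0.4543  0.3538 -1.05    2.1603  0.9042  0.3916  2.3615] q7 rng -2.855803020190532 2.65646849075663
(-1, 0, 'lift') 0
(-1, 0, 'ba') 0
(-1, 0, 'bl') 0
(-1, 8, 'deep') 6 best margin 0.22 [-0.6727  0.1812  0.35    2.2114 -0.8358  0.3684 -2.2326] q7 rng -2.5809685812436984 2.3707203290045706
(-1, 8, 'lift') 0
(-1, 8, 'ba') 0
(-1, 8, 'bl') 0
(-1, 16, 'deep') 6 best margin 0.28 [ 0.0576  0.2525 -0.35    2.1453 -0.7912  0.426  -2.1691] q7 rng -2.3953860768417967 2.682858445114999
(-1, 16, 'lift') 3 best margin 0.10 [ 0.2573 -0.2127 -0.35    2.1669 -0.6887  0.9049 -2.3183] q7 rng -2.4295965188085336 -2.1997738435178364
(-1, 16, 'ba') 0
(-1, 16, 'bl') 0
real	0m20.109s
user	1m16.747s
sys	0m0.081s
```

```bash
cat > search2.py <<'E'
from h import *; from kin import *
import pickle
up=np.array([0,0,.1])
def chain(poses,q):
    out=[q]
    for (p0,T),(p1,_) in zip(poses[:-1],poses[1:]):
        for t in(.5,1):
            q=ik(p0+(p1-p0)*t,T,q,mar=.04)
            if q is None:return None
        out.append(q)
    return out
def go(a):
    s,phi=a;ZG=146;r={}
    rk=[tcp(pt,R,26,ZG,s,phi),tcp(pt,R,26,260,s,phi)]; rl=[tcp(pt,R,0,ZG,s,phi),tcp(pt,R,0,ZG+120,s,phi)];rl.append((rl[1][0]+up,rl[1][1]))
    bd=[tcp(bt,B,4,156,-s,-phi),tcp(bt,B,6,205,-s,-phi),tcp(bt,B,50,225,-s,-phi)]
    for nm,ch in(('rk',rl),('bd',bd)):
        p,T=ch[0];az=-np.arctan2(p[1],p[0]);S=[]
        for q3 in np.arange(-1.5,1.51,.3):
          for q5 in(-1,0,1,2.5):
            for q7 in(-2,0,2):
              q=ik(p,T,np.array([az,.3,q3,2.1,q5,.5,q7]),q3)
              if q is None or any(np.abs(q-o[0]).max()<.1 for o in S):continue
              c=chain(ch,q)
              if c: 
                  if nm=='rk':
                      d=chain([ch[0],rk[0],rk[1]],q)
                      if d is None: continue
                      c=c+d[1:]
                  S.append(c)
        r[nm]=S
    return r
if __name__=='__main__':
    res={}
    for s in(1,-1):
        for phi in(-12,-16,-20,-24):
            r=go((s,phi));res[s,phi]=r
            mg=lambda c:min(np.minimum(q-LO,HI-q).min() for q in c)
            b=[]
            for c in r['rk']:
                for d in r['bd']:
                    b.append((np.abs(c[2]-d[2]).max(),mg(c),mg(d),c[0],c[2],d[2],d[0]))
            b.sort(key=lambda x:x[0]-4*min(x[1],x[2],.15))
            print(s,phi,len(r['rk']),len(r['bd']))
            for x in b[:2]: print('  maxdq %.2f mar %.2f %.2f'%x[:3],*x[3:])
    pickle.dump(res,open('s2.pkl','wb'))
E
timeout 560 python3 search2.py
```

```text
1 -12 11 2
  maxdq 1.57 mar 0.10 0.08 [ 0.1684  0.2933 -0.9     2.2234  1.214   0.5577 -1.2442] [-0.2109 -0.2136 -0.38    2.0932  0.2726  0.7714 -0.3248] [ 1.3586  0.0311 -0.6988  2.2763 -0.9035  0.5647 -1.8927] [ 1.2098  0.2169 -0.6     2.3551 -1.1778  0.3533 -1.5464]
  maxdq 1.57 mar 0.10 0.08 [ 0.3945  0.4361 -1.2     2.2147  1.3461  0.7216 -1.3124] [-0.2139 -0.2135 -0.3776  2.0933  0.2736  0.7716 -0.3258] [ 1.3586  0.0311 -0.6988  2.2763 -0.9035  0.5647 -1.8927] [ 1.2098  0.2169 -0.6     2.3551 -1.1778  0.3533 -1.5464]
1 -16 11 4
  maxdq 1.35 mar 0.11 0.06 [-0.1529  0.2418 -0.6     2.2292  1.1797  0.5675 -1.2884] [-0.2111 -0.1987 -0.4389  2.0896  0.3935  0.8066 -0.4658] [ 1.0398  0.0452 -0.3388  2.2699 -0.9562  0.6521 -1.8128] [ 0.9794  0.2138 -0.3     2.3423 -1.2267  0.5006 -1.4688]
  maxdq 1.36 mar 0.07 0.06 [ 0.4556  0.7752 -1.5     2.2039  1.5479  1.1838 -1.4185] [-0.2563 -0.1976 -0.4018  2.0915  0.4064  0.8113 -0.4789] [ 1.0398  0.0452 -0.3388  2.2699 -0.9562  0.6521 -1.8128] [ 0.9794  0.2138 -0.3     2.3423 -1.2267  0.5006 -1.4688]
1 -20 11 4
  maxdq 1.47 mar 0.13 0.11 [-0.
[... 2434 characters left out ...]
.2576 -0.1762 -0.4595  2.0865  0.5167  0.8596  2.5326] [ 1.1478  0.0927 -0.4106  2.24   -0.9588  0.7239  1.3735] [ 1.0215  0.252  -0.3     2.3117 -1.1835  0.5836  1.6771]
-1 -24 10 6
  maxdq 1.45 mar 0.14 0.17 [-0.7992  0.2331 -0.      2.2375  1.1281  0.6243  1.7783] [ 0.0487 -0.1655 -0.774   2.0685  0.5565  0.88    2.4788] [ 1.4425  0.1754 -0.6953  2.1984 -0.8944  0.7558  1.3621] [ 1.3221  0.3418 -0.6     2.2636 -1.0274  0.5789  1.5899]
  maxdq 1.42 mar 0.13 0.17 [-0.5299  0.254  -0.3     2.221   1.188   0.6922  1.7399] [ 0.1755 -0.1807 -0.8741  2.0645  0.5215  0.8609  2.516 ] [ 1.4425  0.1754 -0.6953  2.1984 -0.8944  0.7558  1.3621] [ 1.3221  0.3418 -0.6     2.2636 -1.0274  0.5789  1.5899]
```

```bash
cat > plan.py <<'E'
from h import *; from kin import *
S,PHI,ZG=1,-20,144
up=np.array([0,0,.1])
seed=np.array([-0.2103,0.2677,-0.6,2.219,1.2254,0.671,-1.3714]);bseed=np.array([1.1476,0.0926,-0.4104,2.24,-0.9589,0.7239,-1.768])
G=tcp(pt,R,0,ZG,S,PHI);gq=ik(*G,seed)
D=tcp(pt,R,26,ZG,S,PHI);dq=ik(*D,gq)
PRE=tcp(pt,R,26,260,S,PHI);preq=ik(*PRE,dq)
L1=tcp(pt,R,0,ZG+122,S,PHI);L2=(L1[0]+up,L1[1]);l2q=ik(*L2,ik(*L1,gq))
BX=tcp(bt,B,50,232,-S,-PHI);bxq=ik(*BX,bseed)
BH=tcp(bt,B,8,205,-S,-PHI);bhq=ik(*BH,bxq)
if __name__=='__main__':
    for n in('gq','dq','preq','l2q','bxq','bhq'):print(n,globals()[n])
    q0=np.array(env.sense()['joint_positions'])
    # panel corners in tool frame (from grasp pose)
    cor=np.array([pt(x,y,z) for x in(-11,5) for y in(-65,65) for z in(0,170)])
    pc=(cor-G[0])@G[1]
    body=np.array([[a,b,c] for a in(-.0375,.0375) for b in(-.0945,.0945) for c in(-.088,-.2)])
    fin=np.array([[a,b,0] for a in(-.01,.01) for b in(-.064,.064)])
    for nm,a,b,pts in(('in',q0,preq,np.r_[body,fin]),('transit',l2q,bxq,np.r_[pc,body])):
        print(nm)
        for t in np.linspace(0,1,9):
            p,T=FK(a+(b-a)*t);W=p+pts@T.T;i=W[:,2].argmin();print('%.2f'%t,p,'lowest',W[i],'x',W[:,0].min(),W[:,0].max(),'y',W[:,1].min(),W[:,1].max())
E
python3 plan.py
```

```text
gq [-0.2167  0.2718 -0.5932  2.2185  1.2311  0.6697 -1.3772]
dq [-0.2281  0.2799 -0.5717  2.1623  1.1797  0.6798 -1.3016]
preq [ 0.5458  0.0577 -1.3035  2.1486  0.8371  0.7397 -0.9258]
l2q [-0.1423 -0.1803 -0.5552  2.0818  0.4895  0.846  -0.5807]
bxq [ 1.17    0.0774 -0.4242  2.2397 -0.9495  0.7402 -1.7782]
bhq [ 1.287   0.1516 -0.5288  2.309  -1.0221  0.6515 -1.6284]
in
0.00 [ 0.2936 -0.5799  0.1895] lowest [ 0.2737 -0.5183  0.1895] x 0.21749615268669953 0.3697859689882937 y -0.6811412581151068 -0.47863783605082383
0.12 [ 0.3765 -0.5048  0.1967] lowest [ 0.3473 -0.4471  0.1943] x 0.2901559405738671 0.4618030169984809 y -0.5997814358246609 -0.3981818184460726
0.25 [ 0.4462 -0.419   0.2075] lowest [ 0.408  -0.3671  0.2016] x 0.3473923903293487 0.5371529903786254 y -0.5035200821317743 -0.3074207973362459
0.38 [ 0.501  -0.3241  0.2207] lowest [ 0.4547 -0.28    0.2103] x 0.3870740854864307 0.5927049151067746 y -0.39441915758943885 -0.21031644602944824
0.50 [ 0.5391 -0.2217  0.235 ] lowest [ 0.4863 -0.1875  0.2196] x 0.4080488759447391 0.6257614106998479 y -0.27524321811476354 -0.11120062
[... 1181 characters left out ...]
lowest [0.4872 0.0298 0.0883] x 0.34657893441057336 0.5912723278603718 y -0.11114423437033136 0.10248766480022067
0.62 [ 0.4558 -0.0245  0.2308] lowest [0.4936 0.0064 0.0821] x 0.34696296756958966 0.5991960696310561 y -0.16698618205400073 0.05460424024277473
0.75 [ 0.4613 -0.0715  0.2277] lowest [ 0.5112 -0.0285  0.0856] x 0.3084475826109635 0.595574457739526 y -0.21767508687571863 -0.004501572235221699
0.88 [ 0.4649 -0.1294  0.2291] lowest [ 0.533  -0.0821  0.0963] x 0.2809608037226265 0.5745651155444526 y -0.2489755760978827 -0.06932323924118763
1.00 [ 0.4604 -0.1996  0.2332] lowest [ 0.524  -0.2852  0.1114] x 0.2650758105380375 0.5623426163296772 y -0.29670582977894505 -0.1386217948071628
```

```bash
python3 - <<'E'
from h import *; from plan import *
env.goto_joints(preq);st()
p,d=snap('side','s1.png');snap('top','t1.png')
a=np.hstack([cv2.resize(p[150:330,170:370],(400,360)),cv2.resize(np.load('/tmp/top.npz')['p'][110:290,130:330],(400,360))])
cv2.imwrite('pics/c2.png',a[:,:,::-1])
env.movel(tcp(pt,R,26,205,S,PHI)[0],rate=.15);s=st();print(FK(np.array(s['joint_positions']))[0],s['joint_positions'])
p,d=snap('side');q,_=snap('top')
a=np.hstack([cv2.resize(p[150:330,170:370],(400,360)),cv2.resize(q[110:290,130:330],(400,360))]);cv2.imwrite('pics/c3.png',a[:,:,::-1])
E
```

```text
t 4.16 [0.493  0.2059 0.2731] F [0.4411 0.6131 0.6625] w 0.0919 g 0.00
t 4.78 [0.5165 0.22   0.2255] F [ 0.3794  0.0763 -0.6726] w 0.0920 g 0.00
[0.5165 0.22   0.2255] [ 0.3196  0.2792 -1.1849  2.1539  1.1423  0.8417 -1.207 ]
```

View pics/c3.png

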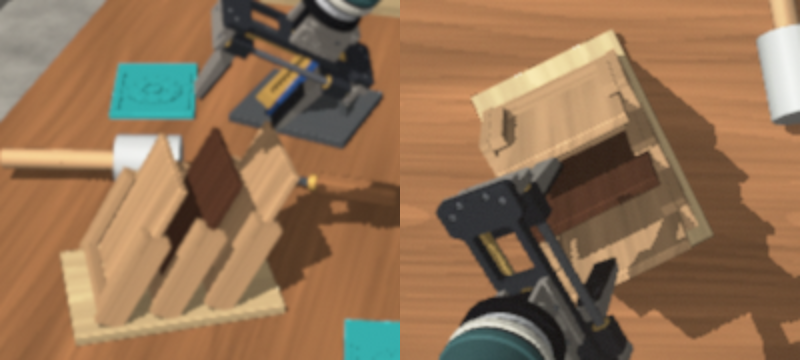

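```bash
python3 - <<'E'
from h import *; from plan import *
s=env.sense();p=s['ee_pos'];T=np.array(s['tcp_rot'])
a=cv2.resize(np.load('/tmp/top.npz')['p'][140:260,160:290],None,fx=4,fy=4,interpolation=cv2.INTER_CUBIC)
b=cv2.resize(np.load('/tmp/side.npz')['p'][150:300,190:350],None,fx=3,fy=3,interpolation=cv2.INTER_CUBIC)
def dot(im,c,o,f,X,col):
    u,v=proj(c,X);cv2.circle(im,(int((u-o[0])*f),int((v-o[1])*f)),3,col,-1)
for im,c,o,f in((a,'top',(160,140),4),(b,'side',(190,150),3)):
    for k in(-46,46): dot(im,c,o,f,p+T[:,1]*k/1000,(255,0,0))
    for y in(-65,0,65):
        dot(im,c,o,f,pt(0,y,170),(0,255,0))
        dot(im,c,o,f,pt(-56.3,y,202.5),(0,255,255)); dot(im,c,o,f,pt(56.3,y,137.5),(0,255,255))
    dot(im,c,o,f,pt(5,-65,105),(0,255,0))
h=480;b=np.vstack([b,np.zeros((30,480,3),np.uint8)])[:480]
cv2.imwrite('pics/c4.png',np.hstack([a,b])[:,:,::-1][:, ::1]);print(np.hstack([a,b]).shape)
im=cv2.imread('pics/c4.png');cv2.imwrite('pics/c4.png',cv2.resize(im,(800,384)))
E
```

```text
(480, 1000, 3)
```

View pics/c4.png

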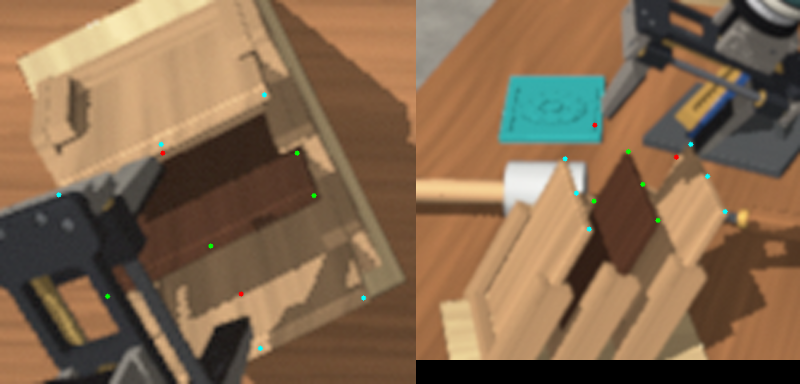

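The view c4 shows the predicted panel tops (green and cyan) and the fingertips (red, top px about (160,153) and (240,294)) falling on the real ones within about 2 mm. Next: descend, close lightly and centre.

```bash
python3 - <<'E'
from h import *; from plan import *
env.movel(D[0],rate=.1);s=st()
print('panel x err',(np.array(s['ee_pos'])-D[0])@R)
effector.grasp(squeeze=3);st()
for x in(20,14,8,4,1,0):
    env.movel(tcp(pt,R,x,ZG,S,PHI)[0],rate=.05);s=st()
    print('  Fpanel',np.array(s['wrist_force'])@R)
    if s['gripper_width']<.0115: break
E
```

```text
t 5.63 [0.5439 0.2338 0.1734] F [ 0.1239 -0.0138  0.6156] w 0.0917 g 0.00
panel x err [0.0005 0.0001 0.0006]
t 6.57 [0.5418 0.2324 0.1711] F [-6.9167 -2.4155  0.4602] w 0.0406 g 3.06
t 6.83 [0.5374 0.2301 0.1681] F [-5.4982 -1.8206 -0.5532] w 0.0286 g 3.04
  Fpanel [-5.2247  0.9488  2.3777]
t 7.10 [0.5331 0.2278 0.1653] F [-6.3937 -2.8088 -1.455 ] w 0.0177 g 3.03
  Fpanel [-6.7603  0.4913  2.223 ]
t 7.37 [0.53   0.2263 0.1635] F [-1.1054 -0.9563 -2.2632] w 0.0098 g 2.99
  Fpanel [-2.3644 -0.3316 -1.2482]
```

```bash
python3 - <<'E'
from h import *; from plan import *
for x,z in((4,ZG),(1.5,ZG),(1,ZG-4),(1,ZG-7)):
    env.movel(tcp(pt,R,x,z,S,PHI)[0],rate=.05);s=st();print('  Fpanel',np.array(s['wrist_force'])@R)
effector.grasp(squeeze=25);s=st();print('  Fpanel',np.array(s['wrist_force'])@R, 'pos',(np.array(s['ee_pos'])-G[0])@R)
E
```

```text
t 7.62 [0.5273 0.225  0.162 ] F [ 0.644  -0.1215 -1.7671] w 0.0097 g 2.98
  Fpanel [-0.4389 -0.4074 -1.787 ]
t 7.87 [0.5254 0.224  0.1607] F [ 1.1353  0.8664 -1.1621] w 0.0098 g 3.00
  Fpanel [ 0.6384  0.2382 -1.7104]
t 8.12 [0.527  0.2247 0.157 ] F [ 1.7309 -0.3626  1.3842] w 0.0100 g 3.00
  Fpanel [ 1.8724 -1.1268  0.5172]
t 8.37 [0.5282 0.2255 0.1542] F [1.7488 0.2857 0.492 ] w 0.0100 g 3.00
  Fpanel [ 1.7016 -0.5614 -0.4142]
t 8.58 [0.5278 0.2252 0.154 ] F [ 2.8952  1.5911 -0.5998] w 0.0097 g 25.04
  Fpanel [ 2.5607  0.0601 -2.171 ] pos [ 0.0009  0.     -0.0071]
```

```bash
python3 - <<'E'
from h import *; from plan import *
for x,z,r in((1,160,.06),(1,200,.1),(1,262,.12)):
    env.movel(tcp(pt,R,x,z,S,PHI)[0],rate=r);s=st();print('  Fpanel',np.array(s['wrist_force'])@R)
env.movel(np.array(s['ee_pos'])+[0,0,.11],rate=.15);s=st();q0=np.array(s['joint_positions']);print(q0)
p,d=snap('side');t,_=snap('top')
cv2.imwrite('pics/c5.png',np.hstack([cv2.resize(p[100:340,150:390],(400,400)),cv2.resize(t[80:320,110:350],(400,400))])[:,:,::-1])
# transit planning
cor=np.array([pt(x,y,z) for x in(-11,5) for y in(-65,65) for z in(0,170)]);g=tcp(pt,R,0,137,S,PHI)
pc=(cor-g[0])@g[1]
body=np.array([[a,b,c] for a in(-.0375,.0375) for b in(-.0945,.0945) for c in(-.088,-.2)])
pts=np.r_[pc,body];np.save('/tmp/pts.npy',pts)
H=[]
for dz in(.06,.09,.12):
    q=ik(BX[0]+[0,0,dz],BX[1],bxq);print('bxh',dz,q)
    if q is not None:H.append(q)
bxh=H[-1]
mid=(q0+bxh)/2;p,T=FK(mid)
best=None
for dz in(0,.05,.1,.15):
  for rx in(0,.05):
    m=ik(p+[rx,0,dz],T,mid)
    if m is None: print('via none',dz,rx);continue
    print('via',dz,rx,m)
    for a,b in((q0,m),(m,bxh)):
        for t in np.linspace(0,1,7):
            pp,TT=FK(a+(b-a)*t);W=pp+pts@TT.T;i=W[:8,2].argmin();print('   %.2f'%t,pp,'low',W[i],'y',W[:8,1].min(),W[:8,1].max())
E
```

```text
t 9.12 [0.5175 0.2195 0.1741] F [0.8825 1.236  0.7935] w 0.0092 g 25.03
  Fpanel [1.5715 0.6829 0.0089]
t 9.67 [0.5    0.2099 0.2083] F [ 1.5223 -0.3236 -1.951 ] w 0.0097 g 25.02
  Fpanel [ 0.0607 -0.9952 -2.2878]
t 10.43 [0.4723 0.1953 0.2618] F [-0.0795  0.3682 -2.4746] w 0.0097 g 25.01
  Fpanel [-1.1498  0.3629 -2.1936]
t 11.38 [0.4717 0.1951 0.3702] F [-0.2656 -0.1389 -0.9552] w 0.0098 g 25.01
[ 0.3846 -0.2509 -0.9507  2.0526  0.285   0.7872 -0.3652]
bxh 0.06 [ 1.4334 -0.0051 -0.658   2.1574 -0.8664  0.8719 -1.9125]
bxh 0.09 [ 1.4831 -0.0481 -0.6855  2.1154 -0.851   0.9463 -1.9564]
bxh 0.12 [ 1.5316 -0.087  -0.7094  2.0705 -0.8418  1.0206 -1.9939]
via 0 0 [ 0.9581 -0.1689 -0.83    2.0615 -0.2784  0.9039 -1.1795]
   0.00 [0.4717 0.1951 0.3702] low [0.5513 0.171  0.2449] y 0.13150038582474485 0.2925215717470774
   0.17 [0.4757 0.153  0.3541] low [0.5423 0.1293 0.2213] y 0.08769620874484449 0.25629689198767885
   0.33 [0.4763 0.1146 0.3401] low [0.5313 0.0949 0.2015] y 0.05031600205171942 0.2182429007578034
   0.50 [0.4748 0.0796 0.3286] low [0.5205 0.0671 0.1858] y 0.02078904146516
[... 11151 characters left out ...]
0.3156] y -0.023229305657485724 0.021757064212963723
   0.17 [ 0.5086 -0.0371  0.4331] low [ 0.5467 -0.022   0.2887] y -0.05759911747473931 -0.006274226621418005
   0.33 [ 0.5003 -0.065   0.4102] low [ 0.5411 -0.0381  0.2683] y -0.1037430670334241 -0.023923162380342124
   0.50 [ 0.4921 -0.0943  0.3914] low [ 0.5398 -0.0576  0.2539] y -0.1497783977769584 -0.044773605657500305
   0.67 [ 0.4836 -0.1261  0.3761] low [ 0.5417 -0.0828  0.2447] y -0.19837153389561585 -0.06757941005767107
   0.83 [ 0.4736 -0.1611  0.3636] low [ 0.5445 -0.1156  0.2395] y -0.24351778447396938 -0.09918456949471233
   1.00 [ 0.4604 -0.1996  0.3532] low [ 0.5201 -0.2844  0.2372] y -0.2869894402215192 -0.13783506416410915
```

View pics/c5.png

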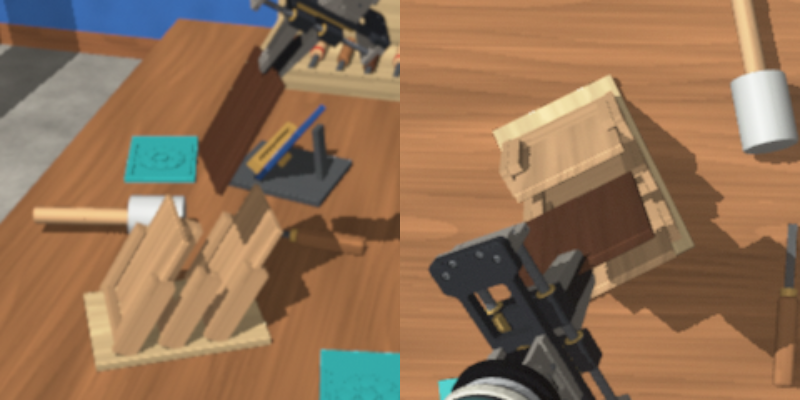

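The view c5 shows the panel clear of the rack in the gripper (top px about (590,240) of the crop), with both pale panels in place. Now the carry over to a point above the stand, then a check of how the panel sits in the hand.

```bash
cat > inhand.py <<'E'
from h import *; from plan import *
def meas(c='top'):
    """panel seen by colour: plane & extents, in board coordinates (mm, deg)"""
    p,d=snap(c);s=env.sense();X=cloud(c,d);P=p.astype(int)
    Y=((X-Bo)@B)*1000
    g=tcp(bt,B,0,0,-S,-PHI)
    t=(np.array(s['ee_pos'])-tcp(bt,B,0,0,-S,-PHI)[0])@B*1000   # grasp frame offset: x,y and panel z of bottom = t[2]-137
    bot=t[2]-137
    m=(d>0)&(abs(Y[...,0]-t[0])<25)&(abs(Y[...,1]-t[1])<80)&(Y[...,2]>bot-12)&(Y[...,2]<bot+180)&(P.sum(-1)<260)&(P[...,0]>P[...,2]+12)
    m=cv2.morphologyEx(m.astype(np.uint8),cv2.MORPH_OPEN,np.ones((3,3)))>0
    Q=Y[m]
    A=np.c_[np.ones(len(Q)),Q[:,1],Q[:,2]]
    k=np.ones(len(Q),bool)
    for _ in range(5):
        co=np.linalg.lstsq(A[k],Q[k,0],rcond=None)[0];r=Q[:,0]-A@co;k=abs(r)<max(2*np.median(abs(r[k])),1)
    print('n',m.sum(),'tool',t,'expect bot %.1f'%bot,'| face x at bottom %.1f'%(co@[1,t[1],bot]),'slopes deg',np.degrees(co[1:]))
    lo=Q[k]
    print('  y rng',np.percentile(lo[:,1],[1,99]),'z rng',np.percentile(lo[:,2],[.5,99.5]))
    # tilt in plane: bottom edge z versus y
    b=[(y,np.percentile(lo[abs(lo[:,1]-y)<6,2],1)) for y in np.arange(t[1]-50,t[1]+51,12) if (abs(lo[:,1]-y)<6).sum()>15]
    print('  bottom edge',np.round(b,1).tolist())
    return p
E
python3 - <<'E'
from h import *; from plan import *; from inhand import meas
via=np.array([0.6777,-0.188,-0.5719,1.9884,-0.2236,1.013,-1.2482])
bxh=np.array([1.5316,-0.087,-0.7094,2.0705,-0.8418,1.0206,-1.9939])
env.goto_joints(via);st();env.goto_joints(bxh);st()
a=meas('top');b=meas('side')
cv2.imwrite('pics/c6.png',np.hstack([cv2.resize(a[120:340,340:560],(400,400)),cv2.resize(b[90:290,220:420],(400,400))])[:,:,::-1])
E
```

```text
t 12.33 [ 0.4672 -0.0086  0.3599] F [-0.152   0.4327 -1.1028] w 0.0094 g 25.00
t 13.32 [ 0.4611 -0.1976  0.3532] F [ 0.1137  0.1245 -0.773 ] w 0.0097 g 25.03
n 3146 tool [119.2491   2.4295 330.172 ] expect bot 193.2 | face x at bottom 120.1 slopes deg [-0.4155  0.8617]
  y rng [-55.0422  70.532 ] z rng [194.37   363.6112]
  bottom edge [[-47.6, 196.8], [-35.6, 194.6], [-23.6, 196.2], [-11.6, 194.0], [0.4, 194.2], [12.4, 195.0], [24.4, 196.7], [36.4, 194.7], [48.4, 196.9]]
n 404 tool [119.3315   2.4745 330.1849] expect bot 193.2 | face x at bottom 110.1 slopes deg [0.3635 0.9723]
  y rng [-48.829   77.6637] z rng [195.6484 361.1584]
  bottom edge [[-35.5, 204.2], [-23.5, 207.0], [-11.5, 194.9], [0.5, 198.7], [12.5, 212.1], [24.5, 206.5], [36.5, 205.1], [48.5, 215.6]]
```

View pics/c6.png

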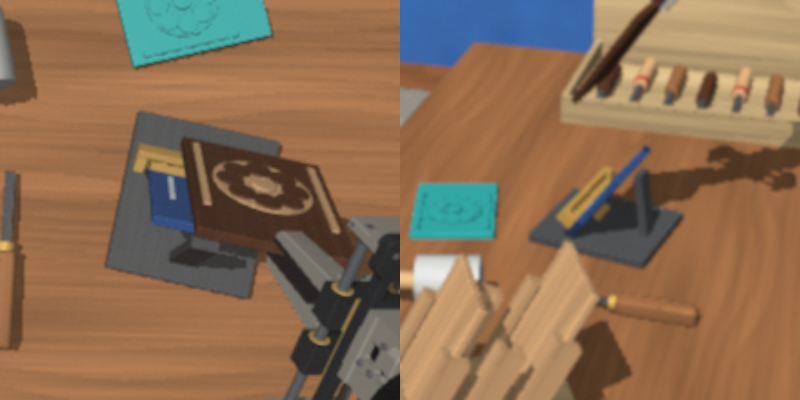

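The view c6 shows the rosette facing up and out, with the panel level over the stand. The panel sits about 4 to 5 mm towards +y in the hand, so I'll shift by that amount. Next: move in front of the board and check again just above the stops.

```bash
python3 - <<'E'
from h import *; from plan import *; from inhand import meas
T=lambda x,y,z:tcp(bt,B,x,z,-S,-PHI)[0]+B[:,1]*y/1000
env.movel(T(50,-4,240),rate=.15,frame=BX[1]);st()
env.movel(T(12,-4,205),rate=.1,frame=BX[1]);s=st();print(s['joint_positions'],np.array(s['wrist_force'])@B)
a=meas('top');b=meas('side')
cv2.imwrite('pics/c7.png',np.hstack([cv2.resize(a[170:300,390:520],(400,400),interpolation=cv2.INTER_CUBIC),cv2.resize(b[110:240,260:390],(400,400),interpolation=cv2.INTER_CUBIC)])[:,:,::-1])
# stops: brass colour
z=np.load('/tmp/top.npz');X=cloud('top',z['d']);Y=((X-Bo)@B)*1000;P=z['p'].astype(int)
m=(P[...,0]>P[...,2]+60)&(P[...,0]>140)&(abs(Y[...,0]-10)<40)&(abs(Y[...,1])<100)&(Y[...,2]>5)&(Y[...,2]<70)&(z['d']>0)
print('brass n',m.sum(),np.percentile(Y[m],[1,50,99],axis=0))
E
```

```text
t 14.32 [ 0.4557 -0.2027  0.2405] F [ 0.1185  0.2633 -1.6222] w 0.0095 g 25.03
t 14.99 [ 0.4447 -0.2008  0.1899] F [ 0.0256 -0.3231 -1.5839] w 0.0097 g 25.03
[ 1.4982  0.191  -0.7537  2.2853 -0.9443  0.6193 -1.6905] [-0.836  -0.3118 -1.3481]
n 2249 tool [ 12.917   -4.3624 205.2418] expect bot 68.2 | face x at bottom 13.7 slopes deg [-0.0662  0.7949]
  y rng [-52.3789  64.2713] z rng [ 70.3862 239.6719]
  bottom edge [[-54.4, 71.7], [-42.4, 73.5], [-30.4, 69.9], [-18.4, 71.3], [-6.4, 71.4], [5.6, 72.5], [17.6, 71.6], [29.6, 70.8], [41.6, 73.1]]
n 249 tool [ 12.9376  -4.3913 205.2485] expect bot 68.2 | face x at bottom 4.1 slopes deg [1.9806 1.3931]
  y rng [-59.1906  71.4631] z rng [ 72.0756 238.4315]
  bottom edge []
brass n 980 [[  1.0599 -82.5553  27.6071]
 [ 20.0919  -2.9078  40.5572]
 [ 27.6565  82.1132  50.8443]]
```

View pics/c7.png

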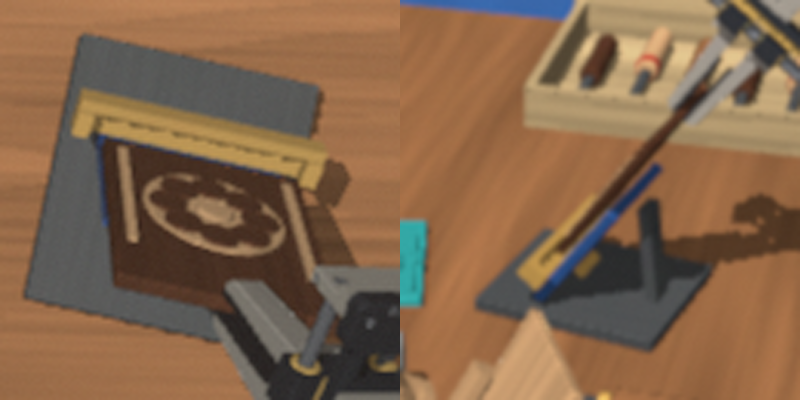

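Brass spans y from -82 to 82 in the board frame and the panel edge is at about 65, so it is centred. Its bottom is at x of about 4 to 14 inside the channel. Now I'll lower it, feeling for the ledge.

```bash
python3 - <<'E'
from h import *; from plan import *
T=lambda x,y,z:tcp(bt,B,x,z,-S,-PHI)[0]+B[:,1]*y/1000
def F(n=6):
    f=[]
    for _ in range(n): env.pause(.02);f.append(env.sense()['wrist_force'])
    return np.mean(f,0)@B
x=11.5
env.movel(T(x,-4.4,184),rate=.05,frame=BX[1]);f0=F();print('f0',f0)
z=184
while z>150:
    z-=1.0;env.movel(T(x,-4.4,z),rate=.03,frame=BX[1]);f=F(4)-f0
    if z<180 and z%2==0 or f[2]>1:print(z,f)
    if f[2]>2.2 or abs(f[:2]).max()>6:break
s=st();print((np.array(s['ee_pos'])-T(0,0,0))@B*1000)
E
```

```text
f0 [-0.6061 -0.3124 -1.5856]
178.0 [-0.2396  0.1971  0.0673]
176.0 [-0.4175  0.1254  0.1076]
174.0 [-0.6793 -0.4641  1.5982]
173.0 [-0.0392  0.5609  3.6768]
t 19.24 [ 0.4618 -0.2044  0.1628] F [-1.6944  0.7866  1.8484] w 0.0096 g 25.04
[ 11.5232  -4.4492 173.0218]
```

Contact is at z of about 174.7 with the spring pressing 3.7 N, which matches the height seen. Now I'll bring it against the board, release and retreat.

```bash
python3 - <<'E'
from h import *; from plan import *
T=lambda x,y,z:tcp(bt,B,x,z,-S,-PHI)[0]+B[:,1]*y/1000
def F(n=4):
    f=[]
    for _ in range(n): env.pause(.02);f.append(env.sense()['wrist_force'])
    return np.mean(f,0)@B
f0=np.array([-.61,-.31,-1.59])
x=11.5
while x>3:
    x-=1;env.movel(T(x,-4.4,173.2),rate=.03,frame=BX[1]);f=F()-f0;print(x,f)
    if f[0]>2:break
st();effector.release();s=st()
# back off along tool axis (up the board) 
s=env.sense();p0=np.array(s['ee_pos'])
a,_=snap('top');b,_=snap('side')
cv2.imwrite('pics/c8.png',np.hstack([cv2.resize(a[170:300,390:520],(400,400),interpolation=cv2.INTER_CUBIC),cv2.resize(b[110:240,260:390],(400,400),interpolation=cv2.INTER_CUBIC)])[:,:,::-1])
E
```

```text
10.5 [-0.4178 -0.1984  2.7955]
9.5 [0.5316 0.2443 2.5374]
8.5 [ 0.1467 -0.2091  3.1046]
7.5 [0.9146 0.16   2.6953]
6.5 [0.827  0.1465 2.9516]
5.5 [2.733  0.5012 3.0922]
t 21.14 [ 0.4572 -0.2035  0.1598] F [1.0936 0.3696 3.0636] w 0.0098 g 25.11
t 22.40 [ 0.4569 -0.2034  0.1595] F [-0.2426 -0.0001 -1.0545] w 0.0918 g 0.00
```

View pics/c8.png

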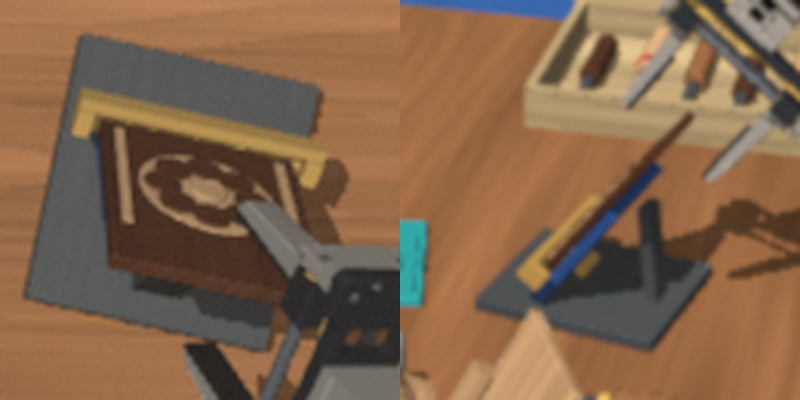

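The view c8 shows the panel lying flat on the board behind the brass lip and between the stops. The fingers are open and clear on both sides. I'll back straight off.

```bash
python3 - <<'E'
from h import *; from plan import *
s=env.sense();p0=np.array(s['ee_pos'])
for v,L in((B[:,2],.08),(np.array([0,0,1]),.12)):
    try: env.movel(np.array(env.sense()['ee_pos'])+v*L,rate=.12)
    except env.PlanningError as e: print('plan',e)
    s=st()
a,da=snap('top');b,_=snap('side')
cv2.imwrite('pics/c9.png',np.hstack([cv2.resize(a[60:360,120:520],(450,340)),cv2.resize(b[110:330,170:390],(340,340))])[:,:,::-1])
Y=((cloud('top',da)-Bo)@B)*1000;P=a.astype(int)
m=(da>0)&(abs(Y[...,0]-10)<15)&(abs(Y[...,1])<80)&(Y[...,2]>45)&(Y[...,2]<215)&(P.sum(-1)<260)&(P[...,0]>P[...,2]+12);Q=Y[m]
print('face',np.linalg.lstsq(np.c_[np.ones(len(Q)),Q[:,1:]],Q[:,0],rcond=None)[0],np.percentile(Q,[1,99],axis=0))
E
```

```text
t 23.32 [ 0.4119 -0.1943  0.2249] F [ 0.2693  0.2647 -0.2185] w 0.0916 g 0.00
t 24.47 [ 0.4117 -0.1939  0.3441] F [ 0.1931 -0.1828 -0.5226] w 0.0921 g 0.00
face [15.6759 -0.0018 -0.0375] [[  0.8102 -63.8974  47.3691]
 [ 16.0421  63.9675 208.5203]]
```

View pics/c9.png

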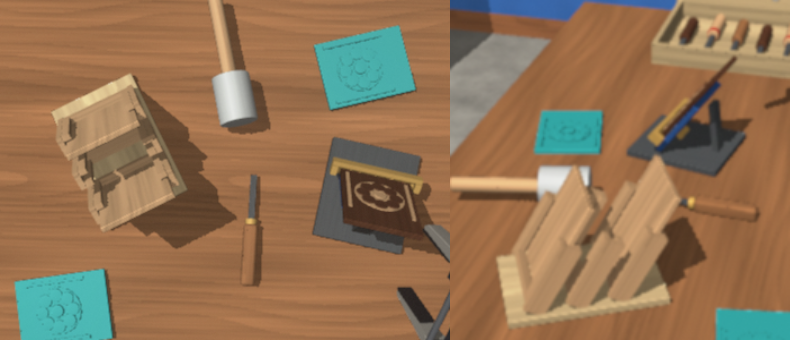

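The view c9 shows the panel seated flat and centred (y ±64 mm, top edge at 208, which is ledge 38 plus 170). The pale panels, mallet and gouge are untouched and the gripper is clear. Handing in.

```bash
python3 -c "
from h import *
print(workorder.finish_job())"
```

```text
the job is handed in; nothing more can be done
None
```

I handed the job in at about 25 s of the 48 s allowed: the walnut panel rests on the brass ledge between the stops, flat against the blue board, carved face outward and top edge up, and the pale panels, mallet and gouge were left where they were.

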